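# Sweep the soap ends into the soap box

## Task

Sweep the three worn soap ends (pink, green and ivory) along the turquoise shelf and off its end, so that all three drop into the open grey soap box that stands there. Only push them along the board, do not lift them. Leave the comb, the new soap bar, the mirror, the lota and the tumbler standing or lying where they are.

Things in the scene. Friction and masses are not known exactly. Their poses are not given: they have to be found in the camera images.
- shelf: turquoise plank shelf, fixed: 320 mm deep (own x, away from the robot) x 440 mm long (own y), flat top 70 mm above the ledge, plank 20 mm thick. Origin on the ledge under its centre. Lips 10 mm wide and high run along the front edge (x -160 to -150 mm) and the back edge; the ends (y = +220 and -220 mm) have no lip, so things pushed over them drop off. Position and yaw (up to 10 degrees) vary
- soap_box: open grey plastic soap box, fixed on the ledge at either end of the shelf (varies), yaw as the shelf: 160 mm (own x) x 120 mm (own y) x 45 mm high, walls and floor 4 mm. Origin under its centre, at shelf x = -75 mm and shelf y = +268 or -268 mm. One side is tucked 12 mm under the plank end, rim 5 mm below the plank, so what goes over that end within the 152 mm inner width drops in
- brush_tray: open yellow plastic toothbrush tray of the same size as the soap box, with two brushes lying in it, fixed at the other end of the shelf; not the place for the soap. Origin under its centre
- soap_pink: worn pink soap end, a flat lozenge with round ends, 40 mm long (own x) x 24 mm wide (own y) x 14 mm thick, about 20 g, lying loose on the front half of the shelf; it slides when pushed from the side. Origin at its centre, 7 mm above the shelf's top at the start
- soap_green: worn dark green soap end, a flat lozenge with round ends, 40 mm long (own x) x 24 mm wide (own y) x 14 mm thick, about 20 g, lying loose on the front half of the shelf; it slides when pushed from the side. Origin at its centre, 7 mm above the shelf's top at the start
- soap_ivory: worn ivory soap end, a flat lozenge with round ends, 40 mm long (own x) x 24 mm wide (own y) x 14 mm thick, about 20 g, lying loose on the front half of the shelf; it slides when pushed from the side. Origin at its centre, 7 mm above the shelf's top at the start
- new_soap: new orange-brown soap bar, loose, 50 mm (own x) x 80 mm (own y) x 26 mm high, lying on the middle of the shelf behind the soap ends, about 37 mm behind the middle line (shelf x). To be left alone. Origin under its centre
- comb: bamboo comb, loose, 32 mm (own x) x 150 mm (own y) x 7 mm, lying flat along the shelf behind the soap ends, about 30 mm behind the middle line (shelf x). To be left alone. Origin under its centre
- lota: round-bellied steel lota (water pot), loose, 88 mm across, 100 mm high, standing upright at the back of the shelf, about 103 mm behind the middle line (shelf x). To be left alone. Origin under its centre
- tumbler: steel tumbler, loose, 70 mm across the rim, 100 mm high, standing upright at the back of the shelf, about 105 mm behind the middle line (shelf x). To be left alone. Origin under its centre
- mirror: small round mirror (silvery on both sides) in a red plastic frame, 90 mm across, standing upright on a 60 x 75 mm foot, 97 mm high overall, loose, at the back of the shelf, about 110 mm behind the middle line (shelf x). To be left alone. Origin under its foot's centre
Not all that is in view belongs to the job. Of the things like the soap_ivory, leave any that is yellow; of the rest the smaller one is meant.

How it is judged:
By the outcome, as a careful person would: the job done as asked, in the order asked, and still so for the second after the job is handed in, with the robot touching nothing.
It also fails if it takes over 61 s, if anything falls off the work surface, if the arm or the gripper's body presses on something with over 40 N, if the wrist force passes 120 N, or if a joint passes its speed limit or range.

## Robot

A 7-joint arm with a two-finger parallel gripper is mounted at the origin on the work surface. World frame = base frame: x ahead of the robot, y to its left, z up, the work surface at z = 0. Lengths are in m, angles in rad, forces in N, time in s.
With the tool pointing down it reaches from about 0.4 to 0.85 m from the base axis. Payload 10.4 kg.
Tool frame: the origin (TCP) lies at the very end of the fingers, on their centre line; the grasp point (between the pads) lies 19 mm behind it; z points along the fingers, y is the line along which they close (so a half turn about z gives the same grasp; the last joint's range is limited). The gripper opens to 87 mm and grips with 3 to 60 N. Pads are 19 mm wide; open, the fingers measure 117 mm over their backs; the gripper's body (75 mm by 190 mm) begins 51 mm behind the grasp point.
Start: joints at [-1.284, 0.332, -0.065, 1.46, 0.022, 1.35, -0.088], TCP at [0.191, 0.595, 0.188] pointing down, gripper open.
Joint ranges: [-2.6, 2.6], [-0.5, 2.12], [-1.47, 1.34], [0.16, 2.42], [-1.27, 4.41], [0.06, 2.06], [-2.6, 2.6]. Speed limits (rad/s): [2.22, 2.22, 2.79, 2.79, 3.14, 3.14, 3.14].

## Interface

Orientations are given as a unit quaternion [x, y, z, w].
In Python, from bench import status, camera, order gives the robot as it stands.
- The arm moves only by the tool jog_arm, never from a script. Its argument "plan" is a list of rows, each a list of 7 numbers: the turn, a rotation vector about the tool's x, y, z in rad, then the shift along the tool's x, y, z in mm, then the opening, from -1 (shut) to 1 (fully open). A call has 1 to 12 rows; each row is the pose to reach, as a shift and turn from the pose commanded when the call began, along the tool's axes at that moment; what a row does not reach only later rows make up. A row lasts 1/10 s, in which the tool goes at most 50 mm and 8.59 degrees, less where a joint would pass 70% of its speed; a pose out of reach is approached as far as the arm can. A call with a gripper value outside its range is refused whole. The fingers move at their own pace and stop on an object; "squeeze" is the grip in N (left out, the last holds). Time passes only in rows, so rows that repeat a pose let the fingers close. It gives the time, the measured TCP pose, the force, the opening and the grip force at its end, in the units of the state.
- status.read_state(): the state, without advancing time (a new reading comes with each control period).
- camera(name): name is "side" or "top" or "wrist"; returns a dict with "image" (480x640x3 uint8, red, green, blue), "z_map" (480x640 float32, m along the optical axis (not along the pixel's ray), 0 where there is no reading), "fx", "fy", "cx", "cy" (pixels), "k1" (the pictures are not rectified: a ray, as slopes to the right and down, at radius r is drawn at 1 + k1 r^2 times it, then the intrinsics apply), "world_from_camera" (4x4, takes a point from camera to world coordinates); the wrist camera has in their place "mount" (4x4, takes a point from camera to tool coordinates, whose origin is the TCP and whose axes are the flange's). Camera axes: x right, y down, z forward; pixel columns grow to the right and rows downward; lengths in m; the calibration is good to about 2 mm. A picture is of the moment at which its call begins: read the wrist's pose just before it.
- order.close_job(): hands the job in; it is judged then, once.
The state is a dict: "time": time; "joint_positions": joint angles; "joint_vel": joint speeds; "joint_torque": joint torques, N m; "ee_pos": TCP position; "eef_rot": TCP orientation; "ft_force": force on the tool from outside, world axes, zero at the start; "torque": the same for the moment, N m; "width": finger opening in m; "grip_force": force on a finger pad.
Only numpy, scipy, OpenCV 4.12 (cv2) and the standard library are available. Lean on these libraries where they do the work, as an engineer would, in place of code of your own. Each camera call takes 0.05 s, during which the arm holds its last target. There are 200 camera calls.

## Working session

There is one attempt and no reset: what is moved stays moved. The work goes in short steps, Python scripts to look and compute and a tool call to move; the robot and the scene stay as the last step left them, time stands still between calls to the robot, and variables do not carry over. Pictures are saved under pics/ and viewed, at most 10 in all, crops included, and the job is handed in when it is done.

Besides the shell and the picture viewer there is one more tool, called after "Emit:" as name([rows], argument=value, ...), one row to a line, values as JSON. jog_arm: Moves the arm, as the interface text tells. Its arguments: {"type":"object","properties":{"plan":{"type":"array"},"squeeze":{"type":"number"}},"required":["plan"]}

```bash
mkdir -p pics; cat > h.py <<'E'
import numpy as np, cv2
from bench import status, camera, order
def cast(c,px,z):
    px=np.atleast_2d(np.asarray(px,float))
    d=(px-[c['cx'],c['cy']])/[c['fx'],c['fy']]
    u=d.copy()
    for _ in range(20): u=d/(1+c['k1']*(u**2).sum(1,keepdims=True))
    T=np.array(c['world_from_camera']); r=np.c_[u,np.ones(len(u))]@T[:3,:3].T; o=T[:3,3]
    return o+r*((z-o[2])/r[:,2])[:,None]
def save(c,n): cv2.imwrite(f'pics/{n}.png',c['image'][:,:,::-1])
E
python3 - <<'E'
from h import *
import pickle
s=status.read_state(); print({k:np.round(v,3) for k,v in s.items()})
for n in('top','side'):
    c=camera(n); save(c,n+'0'); pickle.dump(c,open(n+'0.pkl','wb')); print(n,c['fx'],c['k1'],np.round(c['world_from_camera'],3))
E
```

```text
{'time': np.float64(0.0), 'joint_positions': array([-1.284,  0.333, -0.065,  1.461,  0.022,  1.35 , -0.088]), 'joint_vel': array([-0.002,  0.001, -0.001, -0.   ,  0.001,  0.001, -0.   ]), 'joint_torque': array([ 0.0000e+00, -6.2324e+01,  2.5000e-02, -3.8991e+01, -6.1000e-02,
        4.0000e-02,  0.0000e+00]), 'ee_pos': array([0.19 , 0.595, 0.187]), 'eef_rot': array([ 0.154,  0.988, -0.001, -0.   ]), 'ft_force': array([-0.017, -0.499,  0.499]), 'torque': array([ 0.004, -0.018,  0.041]), 'grip_force': np.float64(0.0), 'width': np.float64(0.087)}
top 601.5136285511771 -0.08696649608542614 [[ 0.003 -0.989  0.149  0.387]
 [-0.999  0.002  0.034 -0.   ]
 [-0.034 -0.149 -0.988  0.977]
 [ 0.     0.     0.     1.   ]]
side 465.5068310212853 -0.0014718117637910445 [[-0.983 -0.092  0.156  0.413]
 [-0.18   0.592 -0.785  0.703]
 [-0.02  -0.801 -0.599  0.597]
 [ 0.     0.     0.     1.   ]]
```

View pics/top0.png

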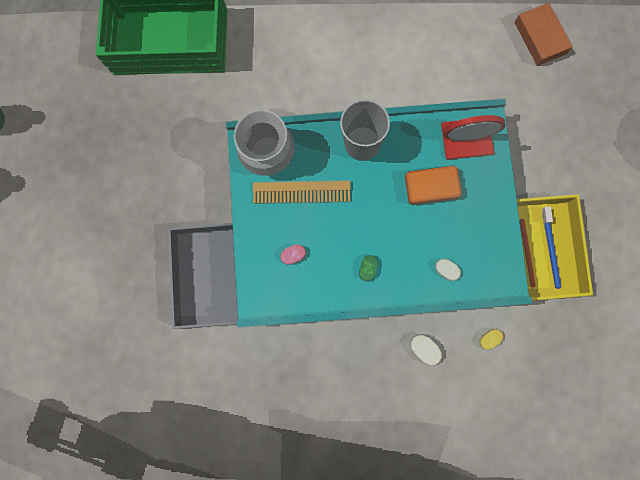

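View pics/side0.png

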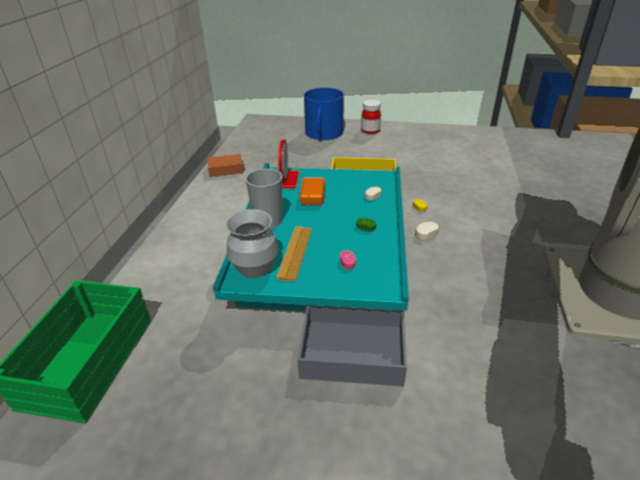

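The top view shows the grey box at the left (+y) end (205,275). Pink is at (293,254), green at (370,268) and ivory at (448,270), all on the shelf. The large ivory lump (427,350) and the yellow one (491,339) lie off the shelf and are distractors. The side view agrees.

```bash
cat >> h.py <<'E'
R0=dict(pink=([150,60,80],[179,255,255]),green=([45,80,20],[75,255,140]),ivory=([15,5,170],[50,70,255]))
def soaps(c,z=0.084):
    im=c['image']; hsv=cv2.cvtColor(im,cv2.COLOR_RGB2HSV); out={}
    for k,(a,b) in R0.items():
        m=cv2.inRange(hsv,np.array(a),np.array(b))
        cs=[q for q in cv2.findContours(m,0,2)[0] if 80<cv2.contourArea(q)<2500]
        out[k]=[]
        for q in cs:
            M=cv2.moments(q); px=[M['m10']/M['m00'],M['m01']/M['m00']]
            box=cast(c,cv2.boxPoints(cv2.minAreaRect(q)),z)
            out[k].append((np.round(px),np.round(cast(c,px,z)[0],4),np.round([np.linalg.norm(box[0]-box[1]),np.linalg.norm(box[1]-box[2])],3)))
    return out
E
python3 - <<'E'
from h import *
import pickle
c=pickle.load(open('top0.pkl','rb'))
hsv=cv2.cvtColor(c['image'],cv2.COLOR_RGB2HSV)
m=cv2.inRange(hsv,np.array([84,120,90]),np.array([96,255,255]))
m=cv2.morphologyEx(m,cv2.MORPH_CLOSE,np.ones((9,9)))
q=max(cv2.findContours(m,0,2)[0],key=cv2.contourArea)
h=cv2.convexHull(q); print(cv2.approxPolyDP(h,8,True)[:,0].tolist())
ap=cv2.approxPolyDP(h,8,True)[:,0]
print(np.round(cast(c,ap,0.075),4))
# end edges: mask extreme columns per row, plank top
for nm,f in(('L',np.argmax),('R',None)):
    pts=[]
    for r in range(190,295,3):
        x=np.flatnonzero(m[r]); pts.append([x[0] if nm=='L' else x[-1]+1,r])
    w=cast(c,pts,0.07)[:,:2]
    vx,vy,x0,y0=cv2.fitLine(w.astype(np.float32),cv2.DIST_HUBER,0,.001,.001).ravel()
    print(nm,np.degrees(np.arctan2(vy,vx)),x0,y0)
for k,v in soaps(c).items(): print(k,v)
c2=pickle.load(open('side0.pkl','rb'))
for k,v in soaps(c2,0.080).items(): print('side',k,v)
c=pickle.load(open('top0.pkl','rb'))
T=np.array(c['world_from_camera'])
for px in ((293,254),(370,268),(448,270),(300,285)):
    zz=c['z_map'][px[1],px[0]]; d=(np.array(px)-[c['cx'],c['cy']])/[c['fx'],c['fy']]
    print(px,np.round(T@np.r_[d*zz,zz,1],3))
E
```

```text
[[504, 99], [530, 303], [238, 326], [226, 122]]
[[ 0.7381 -0.2596  0.075 ]
 [ 0.4188 -0.2842  0.075 ]
 [ 0.3846  0.1521  0.075 ]
 [ 0.7027  0.1788  0.075 ]]
L 4.446547 0.5140672 0.16239735
R 4.597173 0.51326376 -0.27734387
pink [(array([293., 254.]), array([0.4919, 0.0705, 0.084 ]), array([0.038, 0.024]))]
green [(array([368., 267.]), array([ 0.4718, -0.0423,  0.084 ]), array([0.037, 0.024]))]
ivory [(array([426., 350.]), array([ 0.3512, -0.1257,  0.084 ]), array([0.03, 0.05])), (array([448., 269.]), array([ 0.469 , -0.1612,  0.084 ]), array([0.023, 0.037])), (array([323.,  78.]), array([0.7712, 0.0253, 0.084 ]), array([0.016, 0.032])), (array([449.,  86.]), array([ 0.7558, -0.1724,  0.084 ]), array([0.072, 0.066])), (array([396.,  67.]), array([ 0.7882, -0.0888,  0.084 ]), array([0.136, 0.102])), (array([326.,  50.]), array([0.817 , 0.0203, 0.084 ]), array([0.072, 0.115]))]
side pink [(array([348., 259.]), array([0.4899, 0.076 , 0.08  ]), array([0.027, 0.047]))]
side green [(array([366., 224.]), array([ 0.4699, -0.0364,  0.08  ]), array([0.035, 0.041]))]
side ivory [(array([169., 259.]), array([0.802 , 0.1242, 0.08  ]), array([0.084, 0.055])), (array([427., 227.]), array([ 0.3543, -0.0433,  0.08  ]), array([0.052, 0.04 ])), (array([202., 221.]), array([0.789 , 0.0017, 0.08  ]), array([0.063, 0.09 ]))]
(293, 254) [0.492 0.07  0.083 1.   ]
(370, 268) [ 0.471 -0.045  0.085  1.   ]
(448, 270) [ 0.468 -0.16   0.087  1.   ]
(300, 285) [0.447 0.06  0.069 1.   ]
```

```bash
cat >> h.py <<'E'
from scipy.spatial.transform import Rotation as Ro
C=np.array([.561,-.053]); YAW=np.radians(4.5)
U=np.array([[np.cos(YAW),-np.sin(YAW)],[np.sin(YAW),np.cos(YAW)]])
def toshelf(p): return U.T@(np.array(p)[:2]-C)
def go(*goals):
    s=status.read_state(); R=Ro.from_quat(s['eef_rot']); p=np.array(s['ee_pos'])
    print('t',round(s['time'],2),'p',np.round(p,4),'shelf',np.round(toshelf(p),4),'F',np.round(s['ft_force'],1),'w',round(s['width'],4),'q',np.round(s['joint_positions'],2))
    y=np.r_[U[:,0],0]; z=np.array([0,0,-1.]); G=Ro.from_matrix(np.c_[np.cross(y,z),y,z])
    print('turn',np.round((R.inv()*G).as_rotvec(),3))
    for sx,sy,zz in goals:
        w=np.r_[C+U@[sx,sy],zz]; print((sx,sy,zz),'shift mm',np.round(R.inv().apply(w-p)*1000,1))
E
python3 -c "
from h import *
go((-.059,.068,.188))"
```

```text
t 0.1 p [0.1904 0.5949 0.1872] shelf [-0.3186  0.6749] F [-0.6 -0.1 -0. ] w 0.0869 q [-1.28  0.33 -0.06  1.46  0.02  1.35 -0.09]
turn [-1.000e-03  1.000e-03  1.182e+00]
(-0.059, 0.068, 0.188) shift mm [-4.701e+02 -4.635e+02 -2.000e-01]
```

Emit:
jog_arm([
  [0, 0, 1.18, -470, -463, 0, -0.63],
  [0, 0, 1.18, -470, -463, 0, -0.63],
  [0, 0, 1.18, -470, -463, 0, -0.63],
  [0, 0, 1.18, -470, -463, 0, -0.63],
  [0, 0, 1.18, -470, -463, 0, -0.63],
  [0, 0, 1.18, -470, -463, 0, -0.63],
  [0, 0, 1.18, -470, -463, 0, -0.63],
  [0, 0, 1.18, -470, -463, 0, -0.63],
  [0, 0, 1.18, -470, -463, 0, -0.63],
  [0, 0, 1.18, -470, -463, 0, -0.63],
  [0, 0, 1.18, -470, -463, 0, -0.63],
  [0, 0, 1.18, -470, -463, 0, -0.63],
])

```text
time: 1.3
ee_pos: [0.4696, 0.0619, 0.188]
eef_rot: [0.678, 0.735, 0.0, -0.0]
ft_force: [1.7, 0.9, -0.5]
width: 0.0165
grip_force: 0.0
```

```bash
python3 -c "
from h import *
go((-.059,.068,.188),(-.059,.068,.076))"
```

```text
t 1.3 p [0.4696 0.0619 0.188 ] shelf [-0.0821  0.1217] F [ 1.7  0.9 -0.5] w 0.0165 q [-0.75 -0.03  0.52  1.87  0.01  1.3  -0.15]
turn [ 0.    -0.     0.003]
(-0.059, 0.068, 0.188) shift mm [-53.8  22.9  -0. ]
(-0.059, 0.068, 0.076) shift mm [-53.8  22.9 112. ]
```

Emit:
jog_arm([
  [0, 0, 0, -54, 23, 0, -0.63],
  [0, 0, 0, -54, 23, 0, -0.63],
  [0, 0, 0, -54, 23, 40, -0.63],
  [0, 0, 0, -54, 23, 75, -0.63],
  [0, 0, 0, -54, 23, 100, -0.63],
  [0, 0, 0, -54, 23, 112, -0.63],
  [0, 0, 0, -54, 23, 112, -0.63],
])

```text
time: 2.0
ee_pos: [0.4954, 0.0121, 0.0747]
eef_rot: [0.678, 0.735, -0.001, -0.001]
ft_force: [0.4, 0.5, 0.5]
width: 0.016
grip_force: 0.0
```

```bash
python3 -c "
from h import *
go((-.059,.175,.076),(-.059,.23,.076),(-.059,.245,.076))
c=camera('top');save(c,'top1');print(soaps(c)['pink'])"
```

```text
t 2.0 p [0.4954 0.0121 0.0747] shelf [-0.0603  0.07  ] F [0.4 0.5 0.5] w 0.016 q [-0.66  0.16  0.59  1.96 -0.1   1.06  0.06]
turn [-0.003  0.001  0.003]
(-0.059, 0.175, 0.076) shift mm [104.9   1.6  -1.3]
(-0.059, 0.23, 0.076) shift mm [159.9   1.7  -1.3]
(-0.059, 0.245, 0.076) shift mm [174.9   1.8  -1.4]
[]
```

View pics/top1.png

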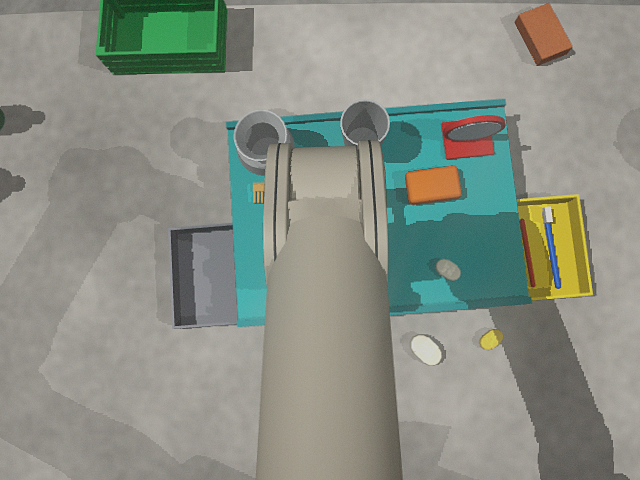

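Emit:
jog_arm([
  [0, 0, 0, 14, 1, 0, -0.63],
  [0, 0, 0, 28, 1, 0, -0.63],
  [0, 0, 0, 42, 1, -1, -0.63],
  [0, 0, 0, 56, 1, -1, -0.63],
  [0, 0, 0, 70, 1, -1, -0.63],
  [0, 0, 0, 84, 1, -1, -0.63],
  [0, 0, 0, 98, 1, -1, -0.63],
  [0, 0, 0, 112, 1, -1, -0.63],
  [0, 0, 0, 124, 1, -1, -0.63],
  [0, 0, 0, 136, 1, -1, -0.63],
  [0, 0, 0, 148, 1, -1, -0.63],
  [0, 0, 0, 158, 1, -1, -0.63],
])

```text
time: 3.25
ee_pos: [0.4846, 0.1706, 0.0769]
eef_rot: [0.678, 0.735, -0.0, -0.0]
ft_force: [-0.2, 0.1, 0.5]
width: 0.0158
grip_force: 0.0
```

```bash
python3 -c "
from h import *
go((-.059,.235,.076),(-.059,.228,.15),(-.088,-.045,.15),(-.088,-.045,.076))
c=camera('side');save(c,'side1');print(soaps(c)['pink'])
c=camera('top');print({k:v[:3] for k,v in soaps(c).items()})"
```

```text
t 3.25 p [0.4846 0.1706 0.0769] shelf [-0.0586  0.2289] F [-0.2  0.1  0.5] w 0.0158 q [-0.86  0.19  0.47  1.91 -0.1   1.06 -0.26]
turn [-0.    -0.     0.003]
(-0.059, 0.235, 0.076) shift mm [ 6.1 -0.4  0.9]
(-0.059, 0.228, 0.15) shift mm [ -0.9  -0.4 -73.1]
(-0.088, -0.045, 0.15) shift mm [-273.8  -30.2  -73.1]
(-0.088, -0.045, 0.076) shift mm [-273.8  -30.2    0.9]
[(array([345., 261.]), array([0.4928, 0.0849, 0.084 ]), array([0.037, 0.018]))]
{'pink': [(array([293., 254.]), array([0.4918, 0.0702, 0.084 ]), array([0.038, 0.024]))], 'green': [(array([368., 268.]), array([ 0.4715, -0.0422,  0.084 ]), array([0.037, 0.023]))], 'ivory': [(array([ 42., 473.]), array([0.1626, 0.4418, 0.084 ]), array([0.043, 0.023])), (array([254., 420.]), array([0.2486, 0.124 , 0.084 ]), array([0.034, 0.102])), (array([355., 359.]), array([ 0.3381, -0.0225,  0.084 ]), array([0.018, 0.024]))]}
```

View pics/side1.png

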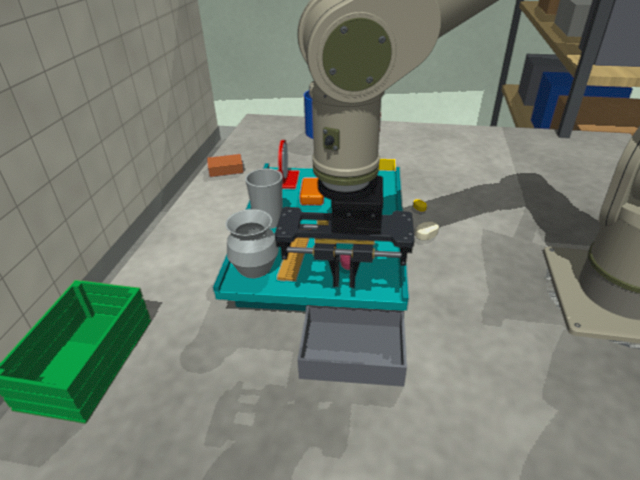

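The side view shows the fingers at about (336,290) and (352,290), near the box end. Pink is still at (345,261) behind them, so it did not move. I'll check where the fingertips really are.

```bash
python3 -c "
from h import *
c=camera('side');print(cast(c,[[336,292],[352,292]],.077)); 
cv2.imwrite('pics/crop1.png',cv2.resize(c['image'][200:320,260:420,::-1],None,fx=5,fy=5,interpolation=2))
t=camera('top');cv2.imwrite('pics/crop2.png',cv2.resize(t['image'][200:340,160:400,::-1],None,fx=3.3,fy=3.3,interpolation=2))
T=np.array(c['world_from_camera'])
for px in ((337,288),(352,288),(337,275)):
    zz=c['z_map'][px[1],px[0]]; d=(np.array(px)-[c['cx'],c['cy']])/[c['fx'],c['fy']]
    print(px,np.round(T@np.r_[d*zz,zz,1],3))
"
```

```text
[[0.49770565 0.15754527 0.077     ]
 [0.47220261 0.15344417 0.077     ]]
(337, 288) [0.499 0.14  0.069 1.   ]
(352, 288) [0.469 0.18  0.111 1.   ]
(337, 275) [0.492 0.182 0.135 1.   ]
```

View pics/crop1.png

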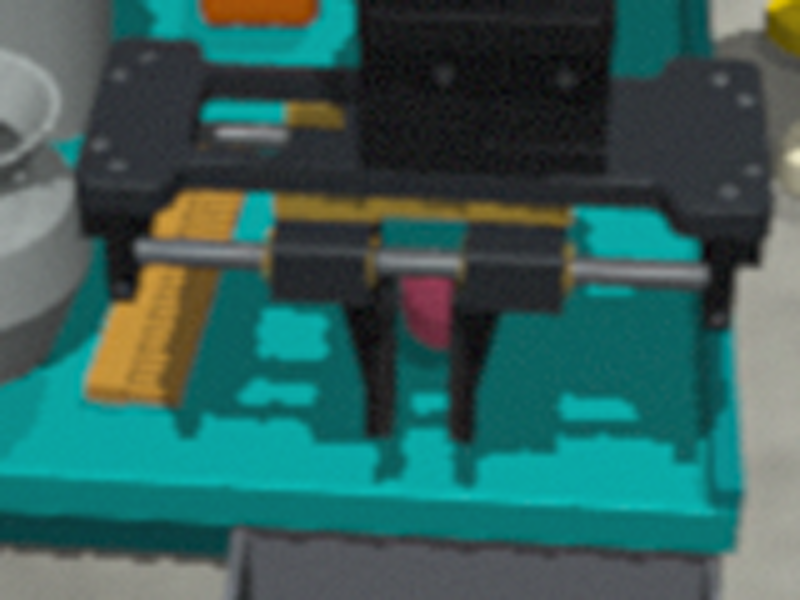

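View pics/crop2.png

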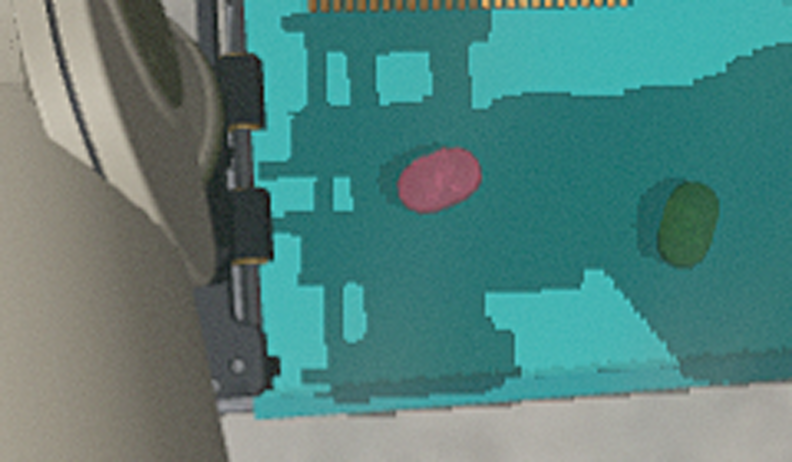

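The crops show the fingertips, at about (336,287) in the full image, hovering clear of the plank. Their shadows are detached and pink lies untouched beyond them. The fingers are higher than the TCP reading says, so I'll measure the tip in 3D.

```bash
python3 -c "
from h import *
s=status.read_state();print(np.round(s['ee_pos'],4))
c=camera('side');T=np.array(c['world_from_camera'])
for r in range(262,294,2):
  o=[]
  for a,b in((328,344),(346,362)):
    x=np.arange(a,b);zz=c['z_map'][r,x];ok=(c['image'][r,x].max(1)<70)
    d=np.c_[(x-c['cx'])/c['fx']*zz,(r-c['cy'])/c['fy']*zz,zz,np.ones(len(x))]@T.T
    o.append((ok.sum(),np.round(np.median(d[ok,:3],0),3) if ok.any() else None))
  print(r,o)
"
```

```text
[0.4848 0.1693 0.0769]
262 [(np.int64(12), array([0.498, 0.181, 0.159])), (np.int64(10), array([0.467, 0.179, 0.161]))]
264 [(np.int64(13), array([0.499, 0.18 , 0.155])), (np.int64(10), array([0.467, 0.178, 0.157]))]
266 [(np.int64(11), array([0.497, 0.18 , 0.151])), (np.int64(9), array([0.468, 0.179, 0.153]))]
268 [(np.int64(10), array([0.496, 0.181, 0.147])), (np.int64(8), array([0.468, 0.178, 0.15 ]))]
270 [(np.int64(9), array([0.495, 0.181, 0.144])), (np.int64(10), array([0.47 , 0.178, 0.145]))]
272 [(np.int64(7), array([0.496, 0.181, 0.14 ])), (np.int64(8), array([0.47 , 0.178, 0.141]))]
274 [(np.int64(7), array([0.496, 0.181, 0.136])), (np.int64(6), array([0.47 , 0.179, 0.137]))]
276 [(np.int64(6), array([0.495, 0.18 , 0.131])), (np.int64(7), array([0.47 , 0.178, 0.133]))]
278 [(np.int64(6), array([0.495, 0.18 , 0.127])), (np.int64(5), array([0.47 , 0.178, 0.129]))]
280 [(np.int64(6), array([0.495, 0.18 , 0.124])), (np.int64(5), array([0.47 , 0.178, 0.125]))]
282 [(np.int64(6), array([0.495, 0.182, 0.12 ])), (np.int64(5), array([0.47 , 0.18 , 0.122]))]
284 [(np.int64(6), array([0.495, 0.181, 0.116])), (np.int64(6), array([0.471, 0.178, 0.116]))]
286 [(np.int64(4), array([0.496, 0.181, 0.111])), (np.int64(5), array([0.47 , 0.178, 0.113]))]
288 [(np.int64(0), None), (np.int64(0), None)]
290 [(np.int64(0), None), (np.int64(0), None)]
292 [(np.int64(0), None), (np.int64(0), None)]
```

The visible fingertips are about 32 mm above the reported TCP z (0.109 against 0.077), while x and y agree. The first pass simply went over the soap. I'll go back at this height and lower by the camera-based offset.

Emit:
jog_arm([
  [0, 0, 0, -45, 0, 0, -0.63],
  [0, 0, 0, -90, 0, 0, -0.63],
  [0, 0, 0, -130, 0, 0, -0.63],
  [0, 0, 0, -161, 0, 0, -0.63],
  [0, 0, 0, -161, 0, 10, -0.63],
  [0, 0, 0, -161, 0, 20, -0.63],
  [0, 0, 0, -161, 0, 26, -0.63],
  [0, 0, 0, -161, 0, 26, -0.63],
])

```text
time: 4.3
ee_pos: [0.4969, 0.01, 0.0497]
eef_rot: [0.677, 0.736, -0.001, -0.001]
ft_force: [-0.4, -0.4, -0.5]
width: 0.0162
grip_force: 0.0
```

```bash
cat >> h.py <<'E'
def tip(c):
    "lowest dark finger pixels in the side view, in 3D"
    s=status.read_state(); p=np.array(s['ee_pos']); T=np.array(c['world_from_camera'])
    v,u=np.mgrid[0:480,0:640]; z=c['z_map']
    d=np.stack([(u-c['cx'])/c['fx']*z,(v-c['cy'])/c['fy']*z,z,np.ones_like(z)],-1)@T.T
    m=(c['image'].max(2)<70)&(abs(d[...,0]-p[0])<.03)&(abs(d[...,1]-p[1])<.025)&(d[...,2]>.0745)&(d[...,2]<.2)
    print('state z',round(p[2],4),'low z',np.round(np.percentile(d[m][:,2],[0,1,3,10]),4),'xy',np.round(np.median(d[m][:,:2],0),3))
E
python3 -c "
from h import *
go((-.059,.2,.0))
c=camera('side');tip(c);cv2.imwrite('pics/crop3.png',cv2.resize(c['image'][180:300,260:420,::-1],None,fx=5,fy=5,interpolation=2))"
```

```text
t 4.3 p [0.4969 0.01   0.0497] shelf [-0.059   0.0679] F [-0.4 -0.4 -0.5] w 0.0162 q [-0.65  0.2   0.59  1.98 -0.13  1.    0.09]
turn [-0.002  0.     0.004]
(-0.059, 0.2, 0.0) shift mm [132.1   0.6  49.7]
state z 0.0503 low z [0.0832 0.0859 0.0888 0.098 ] xy [0.501 0.02 ]
```

View pics/crop3.png

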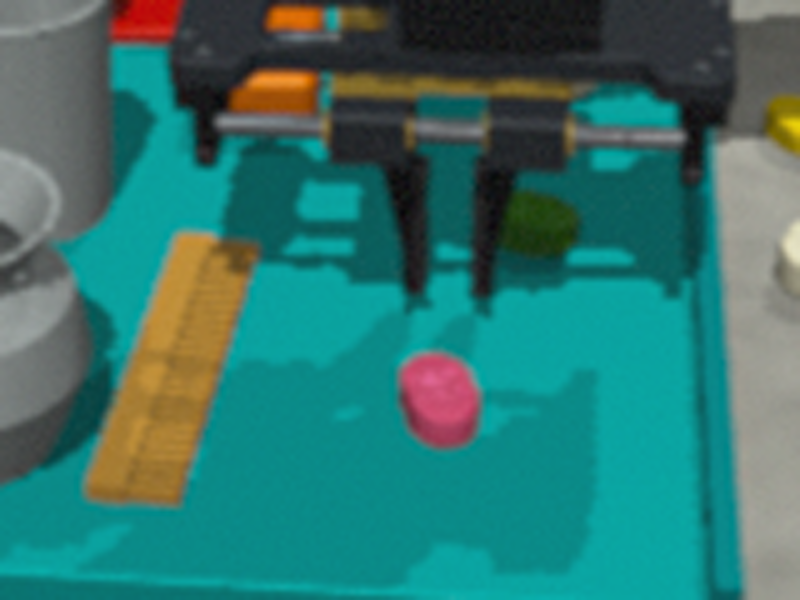

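The crop shows the fingers just behind pink and about 10 mm above the plank, with green beside them. I'll lower 8 mm and push.

Emit:
jog_arm([
  [0, 0, 0, 0, 0, 8, -0.63],
  [0, 0, 0, 14, 0, 8, -0.63],
  [0, 0, 0, 28, 0, 8, -0.63],
  [0, 0, 0, 40, 0, 8, -0.63],
  [0, 0, 0, 52, 0, 8, -0.63],
  [0, 0, 0, 64, 0, 8, -0.63],
  [0, 0, 0, 76, 0, 8, -0.63],
  [0, 0, 0, 88, 0, 8, -0.63],
])

```text
time: 5.15
ee_pos: [0.4906, 0.0978, 0.0429]
eef_rot: [0.678, 0.735, 0.0, -0.0]
ft_force: [-0.2, -0.2, -0.3]
width: 0.0163
grip_force: 0.1
```

```bash
python3 -c "
from h import *
go((-.059,.228,.042),(-.059,.232,.042))
c=camera('side');tip(c);print(soaps(c)['pink'],[toshelf(q[1]) for q in soaps(c)['pink']])"
```

```text
t 5.15 p [0.4906 0.0978 0.0429] shelf [-0.0584  0.1559] F [-0.2 -0.2 -0.3] w 0.0163 q [-0.77  0.21  0.53  1.98 -0.13  0.99 -0.1 ]
turn [ 0.    -0.     0.003]
(-0.059, 0.228, 0.042) shift mm [72.1 -0.4  0.9]
(-0.059, 0.232, 0.042) shift mm [76.1 -0.4  0.9]
state z 0.0429 low z [0.0783 0.0825 0.0871 0.0996] xy [0.489 0.111]
[(array([348., 279.]), array([0.4821, 0.13  , 0.084 ]), array([0.03 , 0.044]))] [array([-0.06429876,  0.18862629])]
```

Pink is moving ahead of the fingers. I'll carry on over the end.

Emit:
jog_arm([
  [0, 0, 0, 12, 0, 0, -0.63],
  [0, 0, 0, 24, 0, 0, -0.63],
  [0, 0, 0, 36, 0, 0, -0.63],
  [0, 0, 0, 48, 0, 0, -0.63],
  [0, 0, 0, 58, 0, 0, -0.63],
  [0, 0, 0, 66, 0, 0, -0.63],
  [0, 0, 0, 74, 0, 0, -0.63],
  [0, 0, 0, 74, 0, 0, -0.63],
  [0, 0, 0, 74, 0, -30, -0.63],
  [0, 0, 0, 74, 0, -60, -0.63],
])

```text
time: 6.2
ee_pos: [0.4841, 0.1696, 0.1031]
eef_rot: [0.678, 0.735, -0.001, -0.0]
ft_force: [0.1, 0.6, -0.0]
width: 0.0156
grip_force: 0.0
```

```bash
python3 -c "
from h import *
go((-.088,-.04,.1),(-.088,-.04,.042))
for n in('side','top'):
  c=camera(n)
  for k,v in soaps(c,.02 if n=='side' else .084).items(): print(n,k,[(q[0],q[1]) for q in v[:3]])"
```

```text
t 6.2 p [0.4841 0.1696 0.1031] shelf [-0.0592  0.2279] F [ 0.1  0.6 -0. ] w 0.0156 q [-0.88  0.16  0.49  1.88 -0.08  1.12 -0.27]
turn [-0.002  0.001  0.002]
(-0.088, -0.04, 0.1) shift mm [-267.9  -29.2    3.5]
(-0.088, -0.04, 0.042) shift mm [-267.8  -29.1   61.5]
side pink [(array([340., 344.]), array([0.4826, 0.2143, 0.02  ]))]
side green []
side ivory [(array([427., 229.]), array([ 0.347 , -0.1251,  0.02  ])), (array([468., 225.]), array([ 0.2612, -0.1503,  0.02  ])), (array([503., 162.]), array([ 0.1517, -0.458 ,  0.02  ]))]
top pink []
top green [(array([368., 268.]), array([ 0.4715, -0.0423,  0.084 ]))]
top ivory [(array([ 42., 474.]), array([0.1613, 0.4429, 0.084 ])), (array([255., 419.]), array([0.2506, 0.1232, 0.084 ])), (array([576., 401.]), array([ 0.2762, -0.3434,  0.084 ]))]
```

Pink is in the box. Next is green.

Emit:
jog_arm([
  [0, 0, 0, -45, -10, 0, -0.63],
  [0, 0, 0, -90, -20, 0, -0.63],
  [0, 0, 0, -135, -29, 0, -0.63],
  [0, 0, 0, -180, -29, 0, -0.63],
  [0, 0, 0, -225, -29, 0, -0.63],
  [0, 0, 0, -264, -29, 0, -0.63],
  [0, 0, 0, -264, -29, 20, -0.63],
  [0, 0, 0, -264, -29, 40, -0.63],
  [0, 0, 0, -264, -29, 54, -0.63],
  [0, 0, 0, -264, -29, 61, -0.63],
  [0, 0, 0, -264, -29, 61, -0.63],
])

```text
time: 7.4
ee_pos: [0.4763, -0.0952, 0.0411]
eef_rot: [0.678, 0.735, -0.001, -0.001]
ft_force: [0.7, 0.4, 0.3]
width: 0.0163
grip_force: 0.0
```

Emit:
jog_arm([
  [0, 0, 0, 12, 0, 0, -0.63],
  [0, 0, 0, 24, 0, 0, -0.63],
  [0, 0, 0, 36, 0, 0, -0.63],
  [0, 0, 0, 50, 0, 0, -0.63],
  [0, 0, 0, 64, 0, 0, -0.63],
  [0, 0, 0, 78, 0, 0, -0.63],
  [0, 0, 0, 92, 0, 0, -0.63],
  [0, 0, 0, 106, 0, 0, -0.63],
  [0, 0, 0, 120, 0, 0, -0.63],
  [0, 0, 0, 134, 0, 0, -0.63],
  [0, 0, 0, 146, 0, 0, -0.63],
])

```text
time: 8.5
ee_pos: [0.4658, 0.0514, 0.0427]
eef_rot: [0.678, 0.735, 0.001, 0.0]
ft_force: [-0.7, -0.5, -0.0]
width: 0.0164
grip_force: 0.2
```

```bash
python3 -c "
from h import *
go((-.088,.229,.042))
c=camera('side');tip(c);print([(q[0],q[1],toshelf(q[1])) for q in soaps(c)['green']])"
```

```text
t 8.5 p [0.4658 0.0514 0.0427] shelf [-0.0867  0.1116] F [-0.7 -0.5 -0. ] w 0.0164 q [-0.78  0.14  0.61  2.06 -0.09  0.97 -0.04]
turn [ 0.001 -0.001  0.003]
(-0.088, 0.229, 0.042) shift mm [117.4  -0.9   0.8]
state z 0.0425 low z [0.079  0.0833 0.0869 0.1   ] xy [0.463 0.064]
[(array([366., 261.]), array([0.4578, 0.0809, 0.084 ]), array([-0.0923762 ,  0.14158421]))]
```

Emit:
jog_arm([
  [0, 0, 0, 14, -1, 0, -0.63],
  [0, 0, 0, 28, -1, 0, -0.63],
  [0, 0, 0, 42, -1, 0, -0.63],
  [0, 0, 0, 56, -1, 0, -0.63],
  [0, 0, 0, 70, -1, 0, -0.63],
  [0, 0, 0, 82, -1, 0, -0.63],
  [0, 0, 0, 94, -1, 0, -0.63],
  [0, 0, 0, 106, -1, 0, -0.63],
  [0, 0, 0, 117, -1, 0, -0.63],
  [0, 0, 0, 117, -1, 0, -0.63],
  [0, 0, 0, 117, -1, -30, -0.63],
  [0, 0, 0, 117, -1, -60, -0.63],
])

```text
time: 9.75
ee_pos: [0.4543, 0.1662, 0.1021]
eef_rot: [0.678, 0.735, -0.001, -0.0]
ft_force: [-0.4, 0.3, -0.1]
width: 0.016
grip_force: 0.0
```

```bash
python3 -c "
from h import *
go((-.1,-.155,.1),(-.1,-.155,.042))
for n in('side','top'):
  c=camera(n)
  for k,v in soaps(c,.02 if n=='side' else .084).items(): print(n,k,[(q[0],q[1]) for q in v[:3]])"
```

```text
t 9.75 p [0.4543 0.1662 0.1021] shelf [-0.0892  0.2269] F [-0.4  0.3 -0.1] w 0.016 q [-0.94  0.09  0.53  1.96 -0.05  1.11 -0.32]
turn [-0.002  0.002  0.002]
(-0.1, -0.155, 0.1) shift mm [-381.8  -11.5    2.7]
(-0.1, -0.155, 0.042) shift mm [-381.7  -11.4   60.7]
side pink [(array([339., 344.]), array([0.4835, 0.2154, 0.02  ]))]
side green [(array([363., 339.]), array([0.4478, 0.1991, 0.02  ]))]
side ivory [(array([431., 367.]), array([0.3412, 0.2372, 0.02  ])), (array([469., 226.]), array([ 0.2599, -0.1474,  0.02  ])), (array([503., 162.]), array([ 0.1521, -0.4595,  0.02  ]))]
top pink []
top green []
top ivory [(array([566., 403.]), array([ 0.2723, -0.3289,  0.084 ])), (array([579., 389.]), array([ 0.2935, -0.3488,  0.084 ])), (array([245., 348.]), array([0.3526, 0.1396, 0.084 ]))]
```

Green is in the box. Ivory is last.

Emit:
jog_arm([
  [0, 0, 0, -45, -11, 0, -0.63],
  [0, 0, 0, -90, -11, 0, -0.63],
  [0, 0, 0, -135, -11, 0, -0.63],
  [0, 0, 0, -180, -11, 0, -0.63],
  [0, 0, 0, -225, -11, 0, -0.63],
  [0, 0, 0, -270, -11, 0, -0.63],
  [0, 0, 0, -315, -11, 0, -0.63],
  [0, 0, 0, -360, -11, 0, -0.63],
  [0, 0, 0, -380, -11, 0, -0.63],
  [0, 0, 0, -380, -11, 30, -0.63],
  [0, 0, 0, -380, -11, 52, -0.63],
  [0, 0, 0, -380, -11, 60, -0.63],
])

```text
time: 11.05
ee_pos: [0.4728, -0.2127, 0.0397]
eef_rot: [0.678, 0.735, -0.001, -0.001]
ft_force: [0.4, -0.5, 0.2]
width: 0.0163
grip_force: 0.0
```

```bash
python3 -c "
from h import *
go((-.1,.06,.042))
c=camera('side');print([(q[0],q[1],toshelf(q[1])) for q in soaps(c)['ivory']])
save(c,'side2')"
```

```text
t 11.05 p [ 0.4728 -0.2127  0.0397] shelf [-0.1004 -0.1523] F [ 0.4 -0.5  0.2] w 0.0163 q [-0.4   0.32  0.85  1.94 -0.28  1.01  0.66]
turn [-0.003 -0.     0.001]
(-0.1, 0.06, 0.042) shift mm [212.3   0.7  -2.3]
[(array([427., 227.]), array([ 0.355 , -0.0378,  0.084 ]), array([-0.20417239,  0.03131572]))]
```

View pics/side2.png

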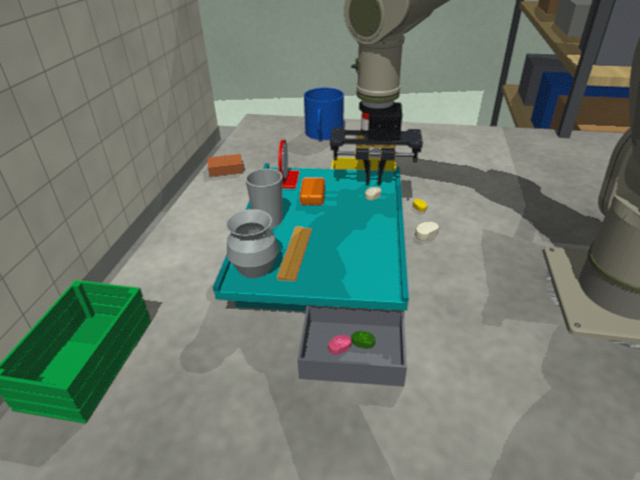

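The side view shows pink (340,344) and green (363,339) in the grey box, and the fingers right behind ivory (373,193). I'll push it now.

Emit:
jog_arm([
  [0, 0, 0, 10, 0, -2, -0.63],
  [0, 0, 0, 22, 0, -2, -0.63],
  [0, 0, 0, 34, 0, -2, -0.63],
  [0, 0, 0, 46, 0, -2, -0.63],
  [0, 0, 0, 60, 0, -2, -0.63],
  [0, 0, 0, 74, 0, -2, -0.63],
  [0, 0, 0, 88, 0, -2, -0.63],
  [0, 0, 0, 102, 0, -2, -0.63],
  [0, 0, 0, 116, 0, -2, -0.63],
  [0, 0, 0, 130, 0, -2, -0.63],
  [0, 0, 0, 144, 0, -2, -0.63],
  [0, 0, 0, 158, 0, -2, -0.63],
])

```text
time: 12.3
ee_pos: [0.4626, -0.0537, 0.0453]
eef_rot: [0.678, 0.735, 0.001, 0.001]
ft_force: [0.6, -0.1, 0.3]
width: 0.0162
grip_force: 0.0
```

Emit:
jog_arm([
  [0, 0, 0, 12, 0, 0, -0.63],
  [0, 0, 0, 26, 0, 0, -0.63],
  [0, 0, 0, 40, 0, 0, -0.63],
  [0, 0, 0, 54, 0, 0, -0.63],
  [0, 0, 0, 68, 0, 0, -0.63],
  [0, 0, 0, 82, 0, 0, -0.63],
  [0, 0, 0, 96, 0, 0, -0.63],
  [0, 0, 0, 110, 0, 0, -0.63],
  [0, 0, 0, 122, 0, 0, -0.63],
  [0, 0, 0, 134, 0, 0, -0.63],
])

```text
time: 13.3
ee_pos: [0.4514, 0.0798, 0.0449]
eef_rot: [0.678, 0.735, 0.001, 0.0]
ft_force: [0.5, 0.1, 1.2]
width: 0.0161
grip_force: 0.2
```

```bash
python3 -c "
from h import *
R0['ivory']=([8,3,110],[60,90,255])
go((-.1,.229,.042))
c=camera('side');print([(q[0],q[1],toshelf(q[1])) for q in soaps(c)['ivory'] if q[0][1]>200 and 300<q[0][0]<440])
save(c,'side3')"
```

```text
t 13.3 p [0.4514 0.0798 0.0449] shelf [-0.0989  0.1409] F [0.5 0.1 1.2] w 0.0161 q [-0.93  0.11  0.69  2.08 -0.08  0.97 -0.11]
turn [ 0.002 -0.001  0.003]
(-0.1, 0.229, 0.042) shift mm [88.1 -0.9  2.9]
[(array([366., 272.]), array([0.4543, 0.11  , 0.084 ]), array([-0.09358225,  0.17086911]))]
```

View pics/side3.png

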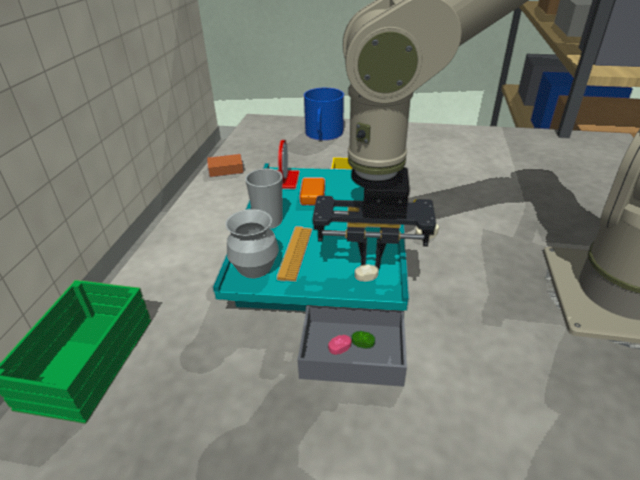

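Ivory is at (366,272), in front of the fingers and lined up with the box. I'll finish the push.

Emit:
jog_arm([
  [0, 0, 0, 12, 0, 2, -0.63],
  [0, 0, 0, 24, 0, 2, -0.63],
  [0, 0, 0, 36, 0, 2, -0.63],
  [0, 0, 0, 48, 0, 2, -0.63],
  [0, 0, 0, 60, 0, 2, -0.63],
  [0, 0, 0, 70, 0, 2, -0.63],
  [0, 0, 0, 79, 0, 2, -0.63],
  [0, 0, 0, 88, 0, 2, -0.63],
  [0, 0, 0, 88, 0, 2, -0.63],
  [0, 0, 0, 88, 0, -30, -0.63],
  [0, 0, 0, 88, 0, -70, -0.63],
  [0, 0, 0, 88, 0, -90, -0.63],
])

```text
time: 14.55
ee_pos: [0.445, 0.166, 0.1367]
eef_rot: [0.678, 0.735, 0.001, 0.0]
ft_force: [0.5, 0.4, -0.2]
width: 0.0161
grip_force: 0.0
```

```bash
python3 -c "
from h import *
go()
c=camera('side');save(c,'side4')"
```

```text
t 14.55 p [0.445  0.166  0.1367] shelf [-0.0984  0.2274] F [ 0.5  0.4 -0.2] w 0.0161 q [-1.07  0.01  0.63  1.94 -0.01  1.18 -0.36]
turn [ 0.002 -0.001  0.001]
```

View pics/side4.png

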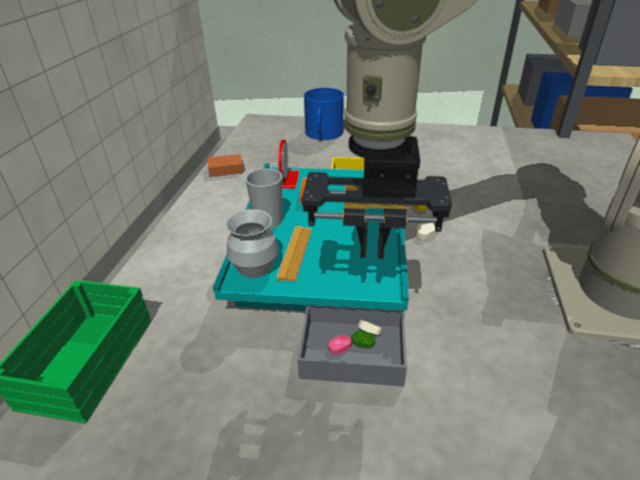

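All three are in the box: pink (340,344), green (363,340) and ivory (370,327). The lota, tumbler, comb and mirror are where they were, and the arm is clear.

```bash
python3 -c "
from bench import order
print(order.close_job())"
```

```text
the job is handed in; nothing more can be done
None
```

The pink, green and ivory soap ends were pushed off the shelf end into the grey soap box, nothing else was touched as far as the pictures show, and the job was handed in at about 14.6 s of the 61 s allowed.

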